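Slide the panel carrier home under the drag spring of the rub tester and start it

TASK

Load the rub tester: with the fingertips press down hard on the orange pad of the panel carrier and, keeping it pressed down, slide it along its lane under the brass leaf spring until it is fully home against the end stop. Then press the green start button once it is home, and let go. Do not lift the carrier, and leave the bottles, jars and tin standing where they are.

Things in the scene. Friction and masses are not known exactly. Their poses are not given: they have to be found in the camera images.
- tester: Benchtop rub tester, fixed. Origin on the table; x = sliding direction (robot side to end stop), z up. Spans x -150..230, y -100..90 mm. Straight lane x -100..110 mm, 73 mm wide, centred on y = 20 mm, smooth floor (PTFE-like, friction about 0.12) at z = 22 mm. Guides, deck and near shoulder round it are at z = 30 mm, level with the carrier's top, so at first its edges cannot be pushed.
- stop (a point): Middle of the foot of the end stop's face, on the lane floor (tester x = 110, y = 20, z = 22 mm). The stop is an aluminium block 48 mm high (54 at the leaf's clamp), 40 mm thick; behind it a white drive housing, 75 mm high.
- carrier: Loose panel carrier flat in the lane: dark plate 130 x 70 x 8 mm, 0.14 to 0.28 kg. Origin: centre of its underside; x along its length to the end stop. Flush on top: lavender panel in front; behind, an orange ribbed finger pad 44 x 52 mm centred at x = -38 mm. Fully home its front edge meets the end stop: origin at tester x = 45 mm. It starts 69 to 77 mm short of that.
- leaf (a joint): Brass leaf spring 44 mm wide over the lane's far end, hinged on the end stop; slopes down to its nose at tester x = 58 mm, then up like a ski tip to x = 39, z = 35 mm. Rad: 0 = down (nose 3 mm below the carrier's top), about 0.055 = riding on the carrier. Bears down with about 7 N, resists entry with some 3 to 5 N: pressed too lightly, the fingertip slips (some 20 N of press serves).
- start_top (a point): Centre of the top of the green start button, 26 mm across, in a black round housing on the tester's right-hand deck (y = -60 mm, x = -65 mm in the tester's frame), 52 mm above the table when not pressed.
- start (a joint): Start button travel in m: 0 up, 0.006 fully pressed (5 N). Springs back.
- sample_jar: Bystander: small jar, 34 mm across, 48 mm high, standing on the tester's right-hand deck. Origin: centre of its underside.
- drop_bottle: Bystander: small yellow bottle with a red cap, 34 mm across, 75 mm high, standing on the tester's white drive housing. Origin: centre of its underside.
- white_bottle: Bystander: white bottle, 72 mm across, 170 mm high. Origin: centre of its underside.
- black_jar: Bystander: black jar, 84 mm across, 100 mm high. Origin: centre of its underside.
- paint_tin: Bystander: steel paint tin with a lavender label, 80 mm across, 95 mm high. Origin: centre of its underside.
- yellow_bottle: Bystander: white bottle with a yellow cap, 56 mm across, 110 mm high. Origin: centre of its underside.
Mind the look-alikes: they are no part of the job. Of the things shaped like the carrier, the dark steel one is meant.

How it is judged:
By the outcome, as a careful person would: the job done as asked, in the order asked, and still so for the second after the job is handed in, with the robot touching nothing.
It also fails if it takes over 48 s, if anything falls off the work surface, if the arm or the gripper's body presses on something with over 40 N, if the wrist force passes 120 N, or if a joint passes its speed limit or range.

ROBOT

A 6-joint arm with a two-finger parallel gripper is mounted at the origin on the work surface. World frame = base frame: x ahead of the robot, y to its left, z up, the work surface at z = 0. Lengths are in m, angles in rad, forces in N, time in s.
With the tool pointing down it reaches from about 0.35 to 0.975 m from the base axis. Payload 4.9 kg.
Tool frame: the origin (TCP) lies at the very end of the fingers, on their centre line; the grasp point (between the pads) lies 19 mm behind it; z points along the fingers, y is the line along which they close (so a half turn about z gives the same grasp; the last joint's range is limited). The gripper opens to 85 mm and grips with 20 to 120 N. Pads are 22 mm wide; open, the fingers measure 114 mm over their backs; the gripper's body (76 mm by 85 mm) begins 54 mm behind the grasp point. The pads swing forward as they close: fully open they stand 13 mm farther back than shut.
Start: joints at [1.055, 0.053, 1.613, -0, 1.476, -0.119], TCP at [0.242, 0.576, 0.231] pointing down, gripper open.
Joint ranges: [-3.01, 3.01], [-1.01, 2.22], [0.06, 2.58], [-1.02, 4.17], [0.09, 2.62], [-3.14, 3.14]. Speed limits (rad/s): [2.57, 2.57, 3.14, 3.14, 3.14, 3.14].

INTERFACE

Orientations are given as a rotation vector (axis times angle).
In Python, from station import * gives the robot as it stands.
- The arm moves only by the shell command python3 -m crank 'ROWS' [OPENING] [FORCE]. ROWS is JSON, a list of rows, each an object with "offset": the shift along the tool's x, y, z in m, a list of three; "twist": the turn, a rotation vector about the tool's x, y, z in degrees, a list of three. In form: [{"offset": [x, y, z], "twist": [rx, ry, rz]}, ...]. A call has 1 to 20 rows; each row is the pose to reach, as a shift and turn from the pose commanded when the call began, along the tool's axes at that moment; what a row does not reach only later rows make up. A row lasts 1/8 s, in which the tool goes at most 62.5 mm and 10.7 degrees, less where a joint would pass 70% of its speed; a pose out of reach is approached as far as the arm can. A call with a gripper value outside its range is refused whole. OPENING is the opening, from 0 (shut) to 1 (fully open), set as the call begins (- or left out, the last holds). The fingers move at their own pace and stop on an object; FORCE is the grip in N (left out, the last holds). Time passes only in rows, so rows that repeat a pose let the fingers close. It gives the time, the measured TCP pose, the force, the opening and the grip force at its end, in the units of the state.
- get_obs(): the state, without advancing time (a new reading comes with each control period).
- get_image(name): name is "scene" or "top" or "wrist"; returns the picture (384x512x3 uint8, red, green, blue); there is no depth.
- get_calibration(name): a dict with "intrinsics" (3x3 intrinsics, pixels), "world_from_camera" (4x4, takes a point from camera to world coordinates); the wrist camera has in their place "tool_from_camera" (4x4, takes a point from camera to tool coordinates, whose origin is the TCP and whose axes are the flange's). Camera axes: x right, y up, looking along -z (the intrinsics and any distortion apply to the point x, -y, -z); pixel columns grow to the right and rows downward; lengths in m; the calibration is good to about 2 mm. A picture is of the moment at which its call begins: read the wrist's pose just before it. get_calibration takes no time and is no camera call.
- finish_job(): hands the job in; it is judged then, once.
Trained networks look in the newest picture that a camera, given by its name, has taken for a name from the list of things; names that differ only in an ending like _2 or _b are one class to them, and where a whole thing is asked for, a point or a joint stands for the part that bears it (a point fixed in the world has none). Each returns a list of dicts, best first, with "confidence" (0 to 1); they miss things now and then, are a little off and sometimes report something else, mostly with a low value. They report only what shows in the picture. A call takes as long as a camera call. They do not tell look-alikes from the thing itself.
- cut_out(query, camera): "region" (384x512 bool, what is visible of it) and "rect" ([centre column, centre row, width, height] in pixels, round what is visible of it).
The state is a dict: "t": time; "q": joint angles; "dq": joint speeds; "effort": joint torques, N m; "tool_pos": TCP position; "tool_rot": TCP orientation; "contact_force": force on the tool from outside, world axes, zero at the start; "wrist_torque": the same for the moment, N m; "opening": finger opening in m; "grip_force": force on a finger pad.
Only numpy, scipy, OpenCV 4.12 (cv2) and the standard library are available. Lean on these libraries where they do the work, as an engineer would, in place of code of your own. Each camera call takes 0.05 s, during which the arm holds its last target. There are 200 camera calls.

## Working session

There is one attempt and no reset: what is moved stays moved. The work goes in short steps, Python scripts to look and compute and a shell command to move; the robot and the scene stay as the last step left them, time stands still between calls to the robot, and variables do not carry over. Pictures are saved under pics/ and viewed, at most 10 in all, crops included, and the job is handed in when it is done.

```bash
ls; mkdir -p pics; python3 - <<'E'
from station import *
import cv2,numpy as np
o=get_obs(); print(o['t'],o['tool_pos'],o['tool_rot'],o['opening'],o['contact_force'])
ims=[get_image(n) for n in('scene','top')]
for n,i in zip(('scene','top'),ims):
    cv2.imwrite(f'pics/{n}0.png',cv2.resize(i[:,:,::-1],(800,600),interpolation=cv2.INTER_CUBIC))
    c=get_calibration(n);print(n,np.round(c['intrinsics'],1).tolist(),np.round(c['world_from_camera'],3).tolist(),[k for k in c])
for q in('tester','carrier','start_top','stop','leaf'):
    for r in cut_out(q,'top')[:3]: print(q,np.round(r['rect'],1),round(r['confidence'],2))
E
```

```text
pics
0.0 [0.24121925 0.57589317 0.23005666] [-0.61911732 -3.07930162  0.0030915 ] 0.08549828944728066 [ 0.44399958 -0.33354961 -0.25345959]
scene [[356.0, 0.0, 257.2], [0.0, 356.0, 189.4], [0.0, 0.0, 1.0]] [[0.562, -0.636, 0.529, 1.071], [0.827, 0.426, -0.367, -0.344], [0.008, 0.643, 0.765, 0.769], [0.0, 0.0, 0.0, 1.0]] ['intrinsics', 'world_from_camera']
top [[406.0, 0.0, 257.5], [0.0, 406.0, 184.0], [0.0, 0.0, 1.0]] [[-0.012, 0.985, -0.172, 0.374], [-1.0, -0.012, 0.001, 0.01], [-0.001, 0.172, 0.985, 1.151], [0.0, 0.0, 0.0, 1.0]] ['intrinsics', 'world_from_camera']
tester [224.6 178.7 101.5 150.7] 0.64
carrier [221.5 206.2  29.6  44.1] 0.88
carrier [124.9 257.4  38.5  50.2] 0.59
carrier [ 94.8 209.3  29.4  17.6] 0.52
stop [223.9 180.   99.9 152.8] 0.82
leaf [211.8 172.2  19.4  28.3] 0.75
```

View pics/top0.png

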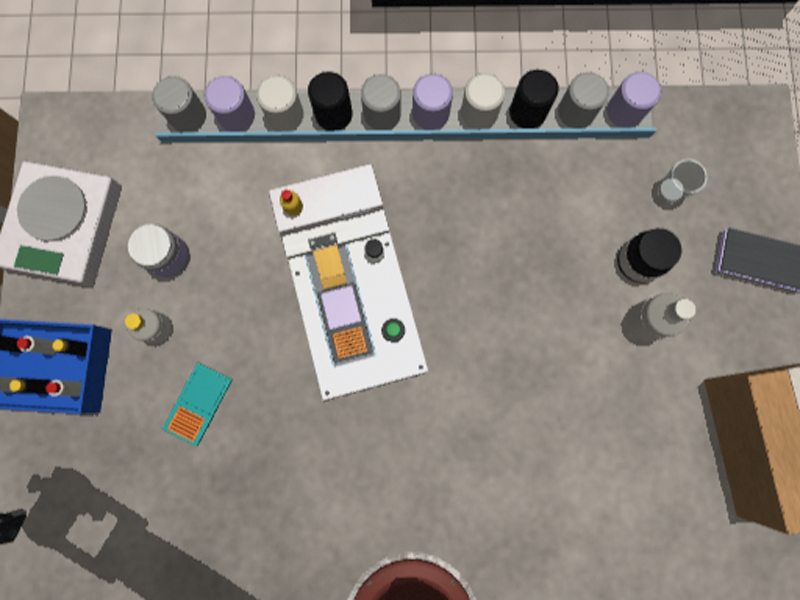

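View pics/scene0.png

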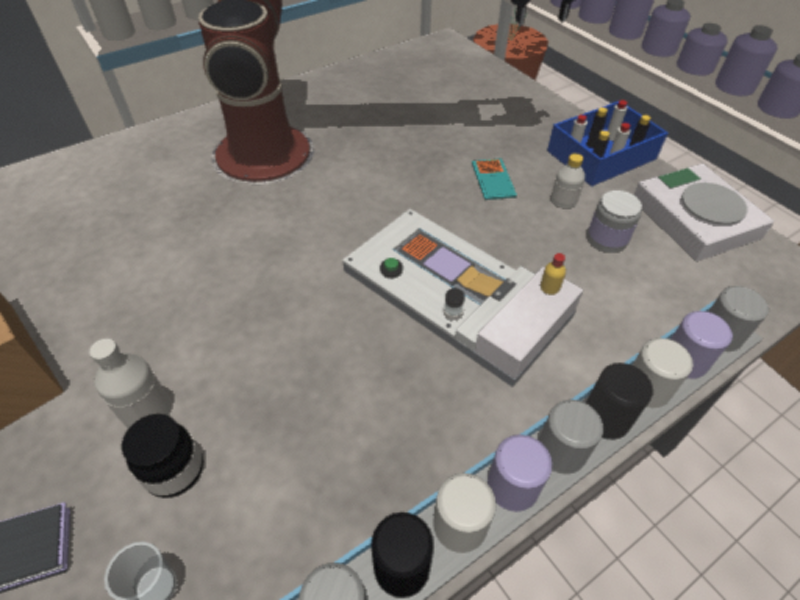

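The top view shows the tester with the steel carrier: its orange pad is at display (351,344), the green button at (393,329), and the jar at (374,250). The teal look-alike is at (197,404). The scene view agrees, and nothing stands between the arm and the tester.

```bash
cat > h.py <<'E'
from station import *
import cv2,numpy as np
from scipy.spatial.transform import Rotation as R
from scipy.optimize import least_squares
def cam(n):
    c=get_calibration(n); K=np.array(c['intrinsics'])
    if n=='wrist':
        o=get_obs(); T=np.eye(4); T[:3,:3]=R.from_rotvec(o['tool_rot']).as_matrix(); T[:3,3]=o['tool_pos']
        return K,T@np.array(c['tool_from_camera'])
    return K,np.array(c['world_from_camera'])
def ray(KT,u,v,z):
    K,T=KT; d=T[:3,:3]@np.array([(u-K[0,2])/K[0,0],-(v-K[1,2])/K[1,1],-1.]); p=T[:3,3]
    return p+d*(z-p[2])/d[2]
def blob(im,lo,hi,box,show=1):
    m=cv2.inRange(cv2.cvtColor(im,cv2.COLOR_RGB2HSV),lo,hi); w=np.zeros_like(m); x0,y0,x1,y1=box; w[y0:y1,x0:x1]=m[y0:y1,x0:x1]
    n,l,s,c=cv2.connectedComponentsWithStats(cv2.morphologyEx(w,cv2.MORPH_CLOSE,np.ones((5,5))))
    i=1+np.argmax(s[1:,4]); return c[i],s[i],l==i
def tester(pts):  # [(xyloc),(xyworld)] -> x,y,yaw
    a=np.array([p[0] for p in pts]);b=np.array([p[1] for p in pts])
    f=lambda s:((a@np.array([[np.cos(s[2]),np.sin(s[2])],[-np.sin(s[2]),np.cos(s[2])]])+s[:2])-b).ravel()
    r=least_squares(f,[*b.mean(0),0.2]);return r.x,f(r.x).reshape(-1,2)
E
python3 - <<'E'
from h import *
im=get_image('top');C=cam('top')
pad,s,_=blob(im,(5,120,120),(18,255,255),(200,195,250,245));print(pad,s)
btn,s,_=blob(im,(50,80,50),(80,255,255),(235,195,270,225));print(btn,s)
k=512/800
P=ray(C,*pad,.030)[:2];B=ray(C,*btn,.052)[:2];print('pad',P,'btn',B,np.linalg.norm(P-B))
c=[ray(C,323*k,400*k,.03)[:2],ray(C,427*k,371*k,.03)[:2]];print(c,np.linalg.norm(c[0]-c[1]))
s,r=tester([((-.15,.09),c[0]),((-.15,-.1),c[1]),((-.065,-.06),B)]);print(s,np.degrees(s[2]),(r*1e3).round(1))
d=np.array([np.cos(s[2]),np.sin(s[2])]);n=np.array([-d[1],d[0]]);print('pad in tester',(P-s[:2])@d,(P-s[:2])@n)
o=get_obs();print(R.from_rotvec(o['tool_rot']).as_matrix().round(3))
E
```

```text
[223.45483871 218.74193548] [213 209  22  20 310]
[251.28767123 210.39726027] [247 206  10  10  73]
pad [0.47446764 0.10358799] btn [0.49429759 0.02615736] 0.07992953081353114
[array([0.37364094, 0.14882397]), array([ 0.42159354, -0.03310146])] 0.1881390766061627
[0.5415496  0.10085714 0.25764084] 14.761732987692678 [[-0.1  0.8]
 [ 0.4 -1. ]
 [-0.3  0.1]]
pad in tester -0.06417201950385062 0.019733194519526924
[[-0.922  0.386 -0.   ]
 [ 0.386  0.922 -0.   ]
 [ 0.    -0.    -1.   ]]
```

```bash
python3 -m crank '[{"offset":[-0.397,-0.346,0],"twist":[0,0,-37.5]},{"offset":[-0.397,-0.346,0],"twist":[0,0,-37.5]},{"offset":[-0.397,-0.346,0],"twist":[0,0,-37.5]},{"offset":[-0.397,-0.346,0],"twist":[0,0,-37.5]},{"offset":[-0.397,-0.346,0],"twist":[0,0,-37.5]},{"offset":[-0.397,-0.346,0],"twist":[0,0,-37.5]},{"offset":[-0.397,-0.346,0],"twist":[0,0,-37.5]},{"offset":[-0.397,-0.346,0],"twist":[0,0,-37.5]},{"offset":[-0.397,-0.346,0.06],"twist":[0,0,-37.5]},{"offset":[-0.397,-0.346,0.06],"twist":[0,0,-37.5]},{"offset":[-0.397,-0.346,0.06],"twist":[0,0,-37.5]},{"offset":[-0.397,-0.346,0.06],"twist":[0,0,-37.5]},{"offset":[-0.397,-0.346,0.06],"twist":[0,0,-37.5]}]' 0 60
python3 - <<'E'
from h import *
C=cam('wrist');im=get_image('wrist');o=get_obs();print(o['tool_pos'],R.from_rotvec(o['tool_rot']).as_matrix().round(3),o['contact_force'])
cv2.imwrite('pics/w1.png',im[:,:,::-1])
np.savez('w1.npz',K=C[0],T=C[1])
E
```

```text
t: 2.02
tool_pos: [0.4747, 0.1049, 0.1732]
tool_rot: [-0.406, 3.112, -0.0]
contact_force: [-0.6, 0.3, 0.6]
opening: -0.0002
grip_force: 0.0
[0.47452293 0.1047722  0.17283904] [[-0.967 -0.256  0.003]
 [-0.256  0.967  0.   ]
 [-0.003 -0.    -1.   ]] [ 0.01952533 -0.17123257  0.09238905]
```

View pics/w1.png

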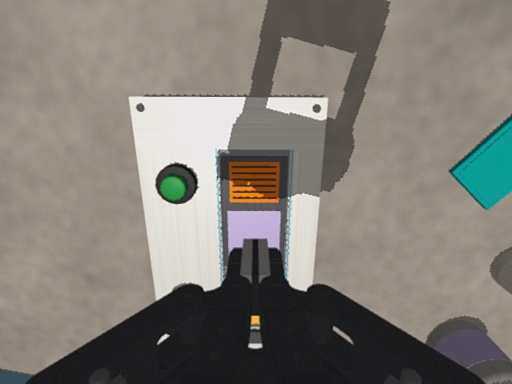

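The wrist view shows the pad at about (254,182), the button at (173,188), the near deck corners at (130,97) and (328,97), and the fingertips near (256,240). The tester looks aligned with the tool. I'll cross-check the measurements.

```bash
python3 - <<'E'
from h import *
im=cv2.imread('pics/w1.png')[:,:,::-1].copy();d=np.load('w1.npz');C=(d['K'],d['T'])
pad,s,_=blob(im,(5,150,60),(18,255,255),(215,145,300,215));print(pad,s)
btn,sb,_=blob(im,(50,80,40),(80,255,255),(150,160,205,215));print(btn,sb)
P=ray(C,*pad,.030)[:2];B=ray(C,*btn,.052)[:2];print('pad',P,'btn',B)
l=ray(C,s[0],pad[1],.03)[:2];r=ray(C,s[0]+s[2],pad[1],.03)[:2];print('pad width',np.linalg.norm(l-r))
c=[ray(C,328,97,.03)[:2],ray(C,130,97,.03)[:2]];print(c,np.linalg.norm(c[0]-c[1]))
s,r=tester([((-.15,.09),c[0]),((-.15,-.1),c[1]),((-.065,-.06),B)]);print(s,np.degrees(s[2]),(r*1e3).round(1))
e=np.array([np.cos(s[2]),np.sin(s[2])]);n=np.array([-e[1],e[0]])
print('pad in tester',(P-s[:2])@e,(P-s[:2])@n)
o=get_obs();M=R.from_rotvec(o['tool_rot']).as_matrix()
print('to pad',M[:2,:2].T@(P-o['tool_pos'][:2]),'to btn',M[:2,:2].T@(B-o['tool_pos'][:2]), 'lane in tool',M[:2,:2].T@e)
E
```

```text
[253.88888889 181.60493827] [ 229  162   51   41 2025]
[173.45670628 186.76400679] [160 174  28  27 589]
pad [0.47671681 0.10452807] btn [0.49573313 0.02820426]
pad width 0.053733482614668496
[array([0.37705492, 0.15139868]), array([ 0.42572087, -0.03151174])] 0.18927386929625023
[0.54456281 0.10288392 0.25724996] 14.739337191527127 [[-0.5  0.4]
 [-0.8 -0.5]
 [ 1.2  0.1]]
pad in tester -0.06519510538860152 0.018851566827435613
to pad [-0.00205797 -0.00079841] to btn [-0.00087148 -0.07944659] lane in tool [-0.99999472 -0.00201542]
```

```bash
python3 -m crank '[{"offset":[-0.001,-0.001,0.05],"twist":[0,0,0]},{"offset":[-0.001,-0.001,0.1],"twist":[0,0,0]},{"offset":[-0.001,-0.001,0.125],"twist":[0,0,0]},{"offset":[-0.001,-0.001,0.136],"twist":[0,0,0]},{"offset":[-0.001,-0.001,0.136],"twist":[0,0,0]},{"offset":[-0.001,-0.001,0.139],"twist":[0,0,0]},{"offset":[-0.001,-0.001,0.141],"twist":[0,0,0]},{"offset":[-0.001,-0.001,0.143],"twist":[0,0,0]},{"offset":[-0.001,-0.001,0.143],"twist":[0,0,0]},{"offset":[-0.001,-0.001,0.143],"twist":[0,0,0]}]'
```

```text
t: 3.32
tool_pos: [0.4769, 0.1033, 0.03]
tool_rot: [-0.403, 3.112, -0.0]
contact_force: [0.5, 0.4, 6.4]
opening: -0.0001
grip_force: 2.7
```

```bash
python3 -m crank '[{"offset":[0,0,0.001],"twist":[0,0,0]},{"offset":[0,0,0.002],"twist":[0,0,0]},{"offset":[0,0,0.002],"twist":[0,0,0]},{"offset":[0,0,0.002],"twist":[0,0,0]}]'
```

```text
t: 3.82
tool_pos: [0.4786, 0.1034, 0.03]
tool_rot: [-0.403, 3.109, -0.001]
contact_force: [-1.1, -0.5, 13.5]
opening: -0.0004
grip_force: 6.4
```

```bash
python3 -m crank '[{"offset":[0,0,0.002],"twist":[0,0,0]},{"offset":[0,0,0.004],"twist":[0,0,0]},{"offset":[0,0,0.004],"twist":[0,0,0]},{"offset":[-0.004,0,0.004],"twist":[0,0,0]},{"offset":[-0.008,0,0.004],"twist":[0,0,0]},{"offset":[-0.012,0,0.004],"twist":[0,0,0]},{"offset":[-0.016,0,0.004],"twist":[0,0,0]},{"offset":[-0.02,0,0.004],"twist":[0,0,0]},{"offset":[-0.024,0,0.004],"twist":[0,0,0]},{"offset":[-0.028,0,0.004],"twist":[0,0,0]},{"offset":[-0.03,0,0.004],"twist":[0,0,0]},{"offset":[-0.03,0,0.004],"twist":[0,0,0]}]'
python3 - <<'E'
from h import *
C=cam('wrist');im=get_image('wrist');cv2.imwrite('pics/w2.png',im[:,:,::-1]);t=get_image('top')
cv2.imwrite('pics/t2.png',cv2.resize(t[110:270,160:300,::-1],None,fx=4,fy=3.75,interpolation=2))
print(get_obs()['tool_pos'],get_obs()['contact_force'])
E
```

```text
t: 5.32
tool_pos: [0.511, 0.1112, 0.0299]
tool_rot: [-0.402, 3.102, -0.002]
contact_force: [-1.6, 0.2, 26.6]
opening: -0.0001
grip_force: 13.1
[0.51102195 0.11121697 0.02991672] [-1.63971823 -0.74862653 25.97598985]
```

View pics/w2.png

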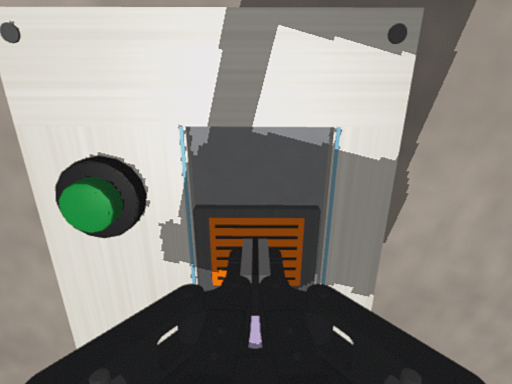

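The carrier is moving with the fingertips: its rear edge is now at row 206, well clear of the lane end. I'll carry on under the leaf with a little more press.

```bash
python3 -m crank '[{"offset":[-0.003,0,0.001],"twist":[0,0,0]},{"offset":[-0.006,0,0.001],"twist":[0,0,0]},{"offset":[-0.009,0,0.001],"twist":[0,0,0]},{"offset":[-0.012,0,0.001],"twist":[0,0,0]},{"offset":[-0.015,0,0.001],"twist":[0,0,0]},{"offset":[-0.018,0,0.001],"twist":[0,0,0]},{"offset":[-0.021,0,0.001],"twist":[0,0,0]},{"offset":[-0.024,0,0.001],"twist":[0,0,0]},{"offset":[-0.027,0,0.001],"twist":[0,0,0]},{"offset":[-0.03,0,0.001],"twist":[0,0,0]},{"offset":[-0.033,0,0.001],"twist":[0,0,0]},{"offset":[-0.035,0,0.001],"twist":[0,0,0]},{"offset":[-0.037,0,0.001],"twist":[0,0,0]},{"offset":[-0.037,0,0.001],"twist":[0,0,0]}]'
python3 - <<'E'
from h import *
im=get_image('wrist');cv2.imwrite('pics/w3.png',im[:,:,::-1])
o=get_obs();p=o['tool_pos'];f=o['contact_force'];e=np.array([np.cos(.2574),np.sin(.2574)])
print(p,f,'tester x',(p[:2]-[.5435,.1025])@e,'along force',f[:2]@e)
E
```

```text
t: 7.18
tool_pos: [0.5466, 0.1206, 0.0299]
tool_rot: [-0.402, 3.103, -0.002]
contact_force: [-5.3, -0.9, 31.4]
opening: -0.0
grip_force: 15.4
[0.54664454 0.12058881 0.02991736] [-4.945937   -0.97850115 30.27720845] tester x 0.007645760310274236 along force -5.03208787257789
```

```bash
python3 -m crank '[{"offset":[-0.001,0,0],"twist":[0,0,0]},{"offset":[-0.002,0,0],"twist":[0,0,0]},{"offset":[-0.003,0,0],"twist":[0,0,0]},{"offset":[-0.003,0,0],"twist":[0,0,0]}]'
python3 -m crank '[{"offset":[-0.001,0,0],"twist":[0,0,0]},{"offset":[-0.002,0,0],"twist":[0,0,0]},{"offset":[-0.003,0,0],"twist":[0,0,0]},{"offset":[-0.003,0,0],"twist":[0,0,0]}]'
python3 - <<'E'
from h import *
im=get_image('wrist');cv2.imwrite('pics/w4.png',im[:,:,::-1])
o=get_obs();p=o['tool_pos'];f=o['contact_force'];e=np.array([np.cos(.2574),np.sin(.2574)])
print(p,f,'tester x',(p[:2]-[.5435,.1025])@e,'along force',f[:2]@e)
E
```

```text
t: 7.72
tool_pos: [0.5491, 0.1213, 0.0299]
tool_rot: [-0.403, 3.104, -0.002]
contact_force: [-6.6, -1.7, 31.9]
opening: 0.0002
grip_force: 15.9
t: 8.22
tool_pos: [0.5517, 0.122, 0.0299]
tool_rot: [-0.403, 3.105, -0.002]
contact_force: [-8.3, -1.9, 33.1]
opening: -0.0001
grip_force: 16.3
[0.55171177 0.12195453 0.02990408] [-8.34139993 -2.38445591 32.55956072] tester x 0.012893716038728716 along force -8.673597473839656
```

View pics/w4.png

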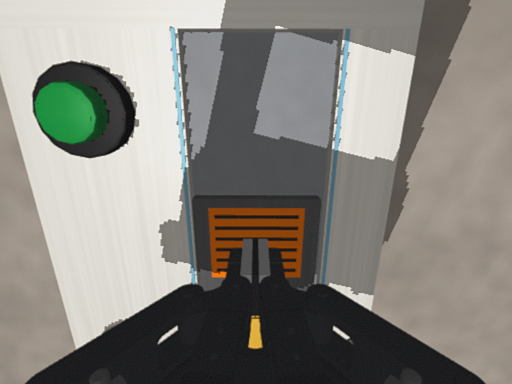

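```bash
python3 - <<'E'
from h import *
C=cam('wrist')
e=np.array([np.cos(.2574),np.sin(.2574)]);n=np.array([-e[1],e[0]])
f=lambda u,v,z:(lambda p:[round(1e3*float(p@e),1),round(1e3*float(p@n),1)])(ray(C,u,v,z)[:2]-[.5435,.1025])
print('lane end',f(256,29,.03),'carrier rear',f(256,196,.03),'button',f(70,113,.052),'lane L/R',f(187,196,.03),f(325,196,.03))
for n in('w3','w4'):
    im=cv2.imread(f'pics/{n}.png'); g=cv2.cvtColor(im,cv2.COLOR_BGR2GRAY)[180:215,225:290].mean(1).round(0); print(n,g.tolist())
    print(blob(im[:,:,::-1].copy(),(5,150,60),(18,255,255),(195,180,320,300))[1])
E
```

```text
lane end [-98.2, 17.3] carrier rear [-19.8, 17.5] button [-63.7, -58.8] lane L/R [-19.7, -19.4] [-19.9, 54.4]
w3 [78.0, 78.0, 78.0, 78.0, 78.0, 78.0, 78.0, 78.0, 78.0, 78.0, 78.0, 78.0, 78.0, 78.0, 78.0, 78.0, 78.0, 78.0, 78.0, 78.0, 78.0, 78.0, 79.0, 74.0, 50.0, 41.0, 42.0, 44.0, 48.0, 50.0, 51.0, 51.0, 51.0, 51.0, 51.0]
[ 209  217   96   68 3831]
w4 [79.0, 79.0, 79.0, 79.0, 79.0, 79.0, 79.0, 78.0, 79.0, 78.0, 78.0, 78.0, 78.0, 80.0, 80.0, 56.0, 42.0, 42.0, 44.0, 49.0, 51.0, 51.0, 51.0, 51.0, 51.0, 51.0, 50.0, 55.0, 78.0, 83.0, 83.0, 83.0, 83.0, 84.0, 84.0]
[ 208  208   97   70 4601]
```

```bash
python3 -m crank '[{"offset":[-0.001,0,0.001],"twist":[0,0,0]},{"offset":[-0.002,0,0.001],"twist":[0,0,0]},{"offset":[-0.003,0,0.001],"twist":[0,0,0]},{"offset":[-0.004,0,0.001],"twist":[0,0,0]},{"offset":[-0.004,0,0.001],"twist":[0,0,0]}]'
python3 - <<'E'
from h import *
C=cam('wrist');im=get_image('wrist');cv2.imwrite('pics/w5.png',im[:,:,::-1])
o=get_obs();p=o['tool_pos'];f=o['contact_force'];e=np.array([np.cos(.2574),np.sin(.2574)])
g=cv2.cvtColor(im,cv2.COLOR_RGB2GRAY)[:,225:290].astype(float).mean(1)
d=-np.diff(g); v=150+np.argmax(d[150:212])+.5; print('edge',v,'x',(ray(C,256,v,.03)[:2]-[.5435,.1025])@e,'lane end rows',np.argsort(-abs(d[:60]))[:4])
print('tcp x',(p[:2]-[.5435,.1025])@e,'force',f,f[:2]@e)
t=get_image('top');cv2.imwrite('pics/t5.png',cv2.resize(t[130:250,170:290,::-1],(600,600),interpolation=2))
E
```

```text
t: 8.9
tool_pos: [0.5561, 0.1231, 0.0299]
tool_rot: [-0.403, 3.104, -0.002]
contact_force: [-8.6, -2.4, 37.2]
opening: 0.0002
grip_force: 18.3
edge 207.5 x -0.008687359134028322 lane end rows [16 15 17 20]
tcp x 0.017385969714894697 force [-9.12086349 -2.22405643 36.07057711] -9.386549276305349
```

View pics/t5.png

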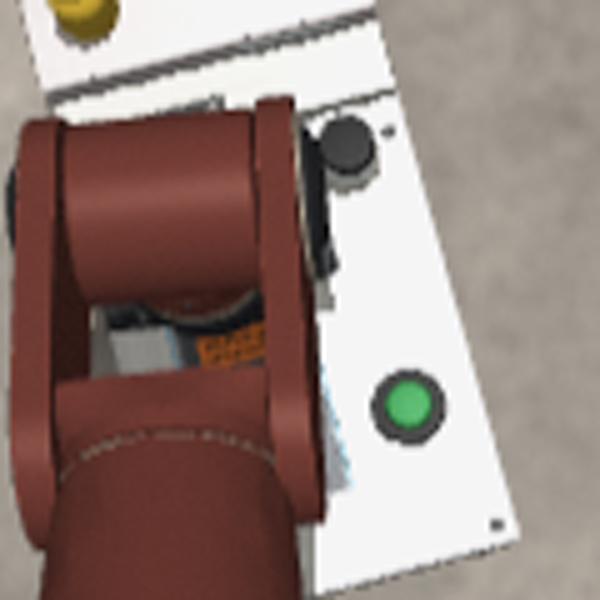

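The arm hides the carrier from above; the button at (408,405) and jar at (347,150) stand as before. I'll read the wrist frames for the rear edge instead.

```bash
python3 - <<'E'
from h import *
C=cam('wrist');e=np.array([np.cos(.2574),np.sin(.2574)])
im=cv2.imread('pics/w5.png');g=cv2.cvtColor(im,cv2.COLOR_BGR2GRAY)[:,225:290].mean(1).round(0)
print(g[175:215].tolist(),g[8:30].tolist())
for v in range(184,197,2): print(v,(ray(C,256,v,.03)[:2]-[.5435,.1025])@e)
print((ray(C,256,16.5,.03)[:2]-[.5435,.1025])@e)
E
```

```text
[79.0, 79.0, 79.0, 79.0, 79.0, 79.0, 79.0, 79.0, 79.0, 79.0, 80.0, 80.0, 64.0, 46.0, 42.0, 44.0, 48.0, 51.0, 51.0, 52.0, 52.0, 52.0, 51.0, 50.0, 53.0, 74.0, 83.0, 84.0, 83.0, 83.0, 84.0, 85.0, 59.0, 32.0, 22.0, 34.0, 78.0, 85.0, 84.0, 83.0] [133.0, 133.0, 133.0, 135.0, 136.0, 135.0, 134.0, 135.0, 118.0, 93.0, 86.0, 87.0, 87.0, 82.0, 82.0, 82.0, 82.0, 81.0, 83.0, 86.0, 89.0, 93.0]
184 -0.022035233224747992
186 -0.020929424221604653
188 -0.019818085354190017
190 -0.018701175038401043
192 -0.01757865127214172
194 -0.016450471630058052
196 -0.015316593258192943
-0.09848660832056133
```

The rear edge held at x ≈ -20 mm while the tip slid on and the force rose, so the carrier is home. I'll lift off, then check from above.

```bash
python3 -m crank '[{"offset":[0,0,-0.006],"twist":[0,0,0]},{"offset":[0,0,-0.02],"twist":[0,0,0]},{"offset":[0,0,-0.06],"twist":[0,0,0]},{"offset":[0,0,-0.1],"twist":[0,0,0]},{"offset":[0.082,-0.08,-0.1],"twist":[0,0,0]},{"offset":[0.082,-0.08,-0.1],"twist":[0,0,0]},{"offset":[0.082,-0.08,-0.1],"twist":[0,0,0]},{"offset":[0.082,-0.08,-0.1],"twist":[0,0,0]}]'
python3 - <<'E'
from h import *
C=cam('wrist');im=get_image('wrist');cv2.imwrite('pics/w6.png',im[:,:,::-1])
o=get_obs();M=R.from_rotvec(o['tool_rot']).as_matrix();btn,s,_=blob(im,(50,80,40),(80,255,255),(60,60,450,300));B=ray(C,*btn,.052)
print(btn,s,B,o['tool_pos'],M.T@(B-o['tool_pos']),M.T@(np.array([.4955,.0278,.052])-o['tool_pos']))
t=get_image('top');cv2.imwrite('pics/t6.png',cv2.resize(t[130:250,170:290,::-1],(600,600),interpolation=2))
E
```

```text
t: 10.0
tool_pos: [0.4907, 0.0247, 0.1202]
tool_rot: [0.403, -3.116, -0.001]
contact_force: [0.8, 0.6, 0.7]
opening: -0.0002
grip_force: 0.0
[255.58153477 212.02757794] [240 196  32  33 834] [0.495312   0.02673453 0.052     ] [0.49091913 0.02500946 0.12026979] [-0.00468921  0.00052082  0.06826989] [-0.00514293  0.00150301  0.06827025]
```

View pics/w6.png

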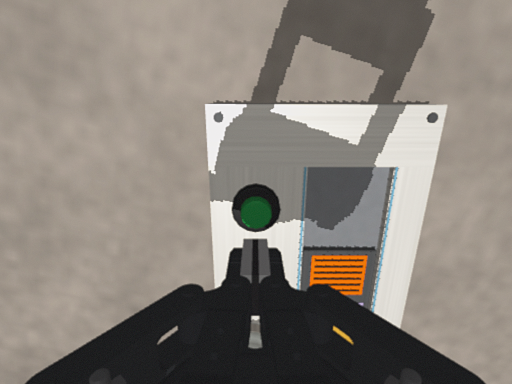

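View pics/t6.png

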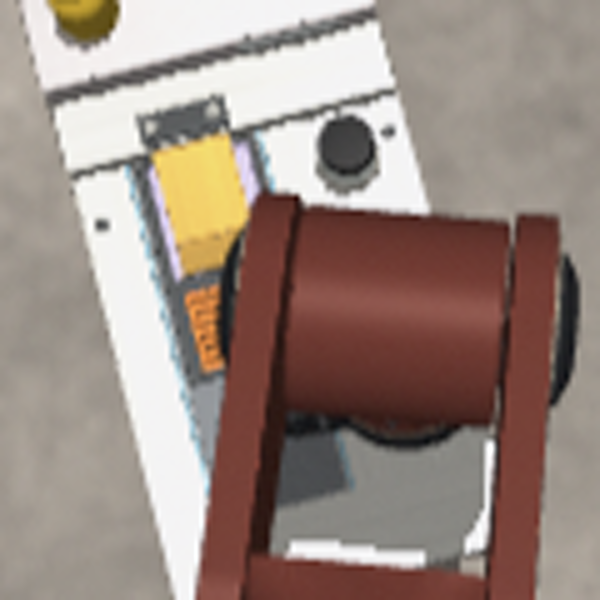

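The leaf rides on the panel, whose front reaches the stop (about (150,165) to (250,140)). In the wrist view the carrier's rear edge is at row 248 and the lane's near end at row 167.

```bash
python3 - <<'E'
from h import *
C=cam('wrist');im=cv2.imread('pics/w6.png');g=cv2.cvtColor(im,cv2.COLOR_BGR2GRAY)
print(g[236:254,315:365].mean(1).round().tolist(),g[160:174,315:365].mean(1).round().tolist())
c=blob(im[:,:,::-1].copy(),(5,150,60),(18,255,255),(290,240,400,310));print(c[:2])
e=np.array([np.cos(.2574),np.sin(.2574)]);n=np.array([-e[1],e[0]])
B=ray(C,255.6,212.0,.052)[:2]
for u,v in((342,167),(340,248),(c[0]),(207,104),(445,104)):
  p=ray(C,u,v,.03)[:2]-B; print(p@e-.065,p@n-.06)
E
```

```text
[139.0, 139.0, 139.0, 138.0, 139.0, 139.0, 138.0, 138.0, 140.0, 138.0, 107.0, 60.0, 40.0, 42.0, 65.0, 81.0, 88.0, 87.0] [132.0, 131.0, 130.0, 128.0, 131.0, 132.0, 123.0, 91.0, 79.0, 80.0, 81.0, 80.0, 80.0, 80.0]
(array([339.05685968, 272.17423057]), array([ 310,  255,   58,   40, 1917], dtype=int32))
-0.09706909023647836 0.012921796009200487
-0.01973099325232288 0.018944528025249
0.006611559073632797 0.02066226081121106
-0.14753815595781863 -0.0983665828948508
-0.1478732543536068 0.08871974149190245
```

With the plate's dark rear face accounted for (top edge at about row 250), the gap to the lane's near end is about 80 mm, which is what home requires. Next is the button.

```bash
python3 -m crank '[{"offset":[-0.005,0.001,0.03],"twist":[0,0,0]},{"offset":[-0.005,0.001,0.055],"twist":[0,0,0]},{"offset":[-0.005,0.001,0.062],"twist":[0,0,0]},{"offset":[-0.005,0.001,0.068],"twist":[0,0,0]},{"offset":[-0.005,0.001,0.071],"twist":[0,0,0]},{"offset":[-0.005,0.001,0.074],"twist":[0,0,0]},{"offset":[-0.005,0.001,0.077],"twist":[0,0,0]},{"offset":[-0.005,0.001,0.078],"twist":[0,0,0]},{"offset":[-0.005,0.001,0.078],"twist":[0,0,0]},{"offset":[-0.005,0.001,0.078],"twist":[0,0,0]}]'
```

```text
t: 11.35
tool_pos: [0.4963, 0.027, 0.0458]
tool_rot: [-0.404, 3.115, 0.001]
contact_force: [-9.3, 2.7, 20.4]
opening: -0.0001
grip_force: 10.1
```

The button bottomed out (6 mm of travel, 20 N). I'll retreat and check.

```bash
python3 -m crank '[{"offset":[0,0,-0.01],"twist":[0,0,0]},{"offset":[0,0,-0.05],"twist":[0,0,0]},{"offset":[0,0,-0.11],"twist":[0,0,0]},{"offset":[0.06,-0.1,-0.15],"twist":[0,0,0]},{"offset":[0.06,-0.2,-0.15],"twist":[0,0,0]},{"offset":[0.06,-0.2,-0.15],"twist":[0,0,0]},{"offset":[0.06,-0.2,-0.15],"twist":[0,0,0]},{"offset":[0.06,-0.2,-0.15],"twist":[0,0,0]},{"offset":[0.06,-0.2,-0.15],"twist":[0,0,0]}]'
python3 - <<'E'
from h import *
t=get_image('top');cv2.imwrite('pics/t7.png',cv2.resize(t[90:270,150:300,::-1],(500,600),interpolation=2))
C=cam('top');c=blob(t,(5,120,120),(18,255,255),(190,170,250,215))
e=np.array([np.cos(.2576),np.sin(.2576)]);n=np.array([-e[1],e[0]]);p=ray(C,*c[0],.03)[:2]-[.54155,.10086];print(c[:2],p@e,p@n,get_obs()['contact_force'])
E
```

```text
t: 12.48
tool_pos: [0.488, -0.1814, 0.1919]
tool_rot: [0.404, -3.115, -0.001]
contact_force: [0.7, 0.2, 0.1]
opening: -0.0002
grip_force: 0.0
(array([217.27419355, 193.58387097]), array([207, 183,  22,  21, 310], dtype=int32)) 0.008428717260765557 0.018648410422037815 [-0.08033567 -0.74264072 -0.2890174 ]
```

View pics/t7.png

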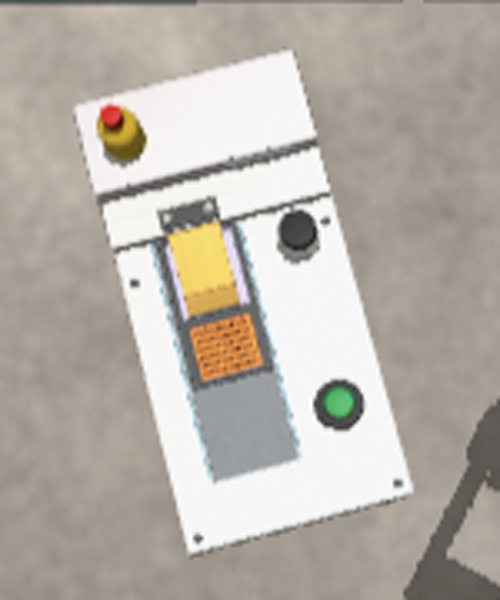

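The carrier sits against the stop under the leaf, with the pad at about (228,348), x ≈ 7–8 mm as required for home. The button at (338,403) is up again, the small bottle and jar are in place, and the arm is clear.

```bash
python3 -c "
from station import *
print(finish_job())"
```

```text
the job is handed in; nothing more can be done
None
```

I slid the carrier home against the end stop under the leaf spring, then pressed and released the start button; the small bottle and jar on the tester are undisturbed, and the job is handed in at about 12.5 s.

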